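# Fit the matching carrier plate to a pinned heating block and load the sample vials

### The arm

A 6-joint arm with a two-finger parallel gripper is mounted at the origin on the work surface. World frame = base frame: x ahead of the robot, y to its left, z up, the work surface at z = 0. Lengths are in m, angles in rad, forces in N, time in s.
With the tool pointing down it reaches from about 0.4 to 0.925 m from the base axis. Payload 12.5 kg.
Tool frame: the origin (TCP) lies at the very end of the fingers, on their centre line; the grasp point (between the pads) lies 19 mm behind it (robot.pinch_z is the distance from the TCP to the grasp point, in m); z points along the fingers, y is the direction in which the jaws open and shut (so a half turn about z gives the same grasp; the last joint's range is limited). The gripper opens to 95 mm and grips with 3 to 60 N. Pads are 20 mm wide; open, the fingers measure 119 mm over their backs; the gripper's body (75 mm by 180 mm) begins 59 mm behind the grasp point.
Start: joints at [-1.413, 0.491, 1.559, -0, 1.092, -0.106], TCP at [0.163, -0.603, 0.187] pointing down, gripper open.
Joint ranges: [-3.1, 3.1], [-0.84, 2.19], [0.05, 2.79], [-1.13, 4.28], [0.06, 2.93], [-2.69, 2.69]. Speed limits (rad/s): [2.22, 2.22, 2.79, 3.14, 3.14, 3.14].

### API

Orientations are given as a rotation vector (axis times angle).
In Python, from station import robot gives the robot as it stands. The module is installed in compiled form; this text tells all that it offers.
- The arm moves only by the tool jog_arm, never from a script. Its argument "targets" is text: rows parted by semicolons, each of 5 numbers parted by spaces: the shift along the tool's x, y, z in mm, then the turn about the tool's z in degrees, then the opening, from -1 (shut) to 1 (fully open). A call has 1 to 12 rows; each row is the pose to reach, as a shift and turn from the pose commanded when the call began, along the tool's axes at that moment; what a row does not reach only later rows make up. A row lasts 1/12 s, in which the tool goes at most 41.7 mm and 7.16 degrees, less where a joint would pass 70% of its speed; a pose out of reach is approached as far as the arm can. A call with a gripper value outside its range is refused whole. The fingers move at their own pace and stop on an object; the grip force is fixed at half the most. Time passes only in rows, so rows that repeat a pose let the fingers close. It gives the time, the measured TCP pose, the force and the opening at its end, in the units of the state.
- robot.state(): the state, without advancing time (a new reading comes with each control period).
- robot.camera(name): name is "scene" or "side" or "wrist"; returns (picture, depth): 400x640x3 uint8, red, green, blue; 400x640 float32, m along the optical axis (not along the pixel's ray), 0 where there is no reading.
- robot.get_calibration(name): a dict with "vfov" (degrees; the focal length in pixels is half the picture's height over the tangent of half this angle, whatever the lens; pixels are square), "cx", "cy" (the principal point, pixels), "rvec" (rotation vector, rad) and "tvec" (3), from world to camera coordinates, as OpenCV has them. Camera axes: x right, y down, z forward; pixel columns grow to the right and rows downward; lengths in m; the calibration is good to about 2 mm. A picture is of the moment at which its call begins: read the wrist's pose just before it. get_calibration takes no time and is no camera call; for the wrist camera it gives the pose at the moment of the call.
- robot.finish_job(): hands the job in, once; it reports no verdict.
The state is a dict: "time": time; "joint_positions": joint angles; "qd": joint speeds; "effort": joint torques, N m; "eef_pos": TCP position; "orientation": TCP orientation; "wrist_force": force on the tool from outside, world axes, zero at the start; "wrist_torque": the same for the moment, N m; "width": opening from 0.0 (shut) to 1.0 (fully open).
Only numpy, scipy, OpenCV 4.12 (cv2) and the standard library are available. Lean on these libraries where they do the work, as an engineer would, in place of code of your own. Each camera call takes 0.05 s, during which the arm holds its last target. There are 200 camera calls.

### The job

The heating block on the stirrer has two dowel pins, and only one of the three carrier plates on the bench has holes that match them: find it by trying the plates on the block, leave that one fully home over the pins, flush on the block, and put any plate that does not fit back flat on the bench. Only then lift the lid off the steel box by its knob and lay it flat on the bench, stand every sample vial from the box upright on the fitted plate, and finally put the lid squarely back on the empty box. Leave the bottle, the pipette-tip box and the beaker where they stand.

Things in the scene. Friction and masses are not known exactly. Their poses are not given: they have to be found in the camera images.
- hotplate_top (a point): Centre of the flat top of a blue hotplate stirrer (cold), 80 mm above the bench, fixed; z up. Body: 90 mm to +x, 120 mm to -x (controls), 85 mm to either side of this point. On it, centred here and along the same axes, stands the heating block: steel, 90 (x) x 130 (y) x 24 mm, 2.2 kg, within 6 mm high ledges; a different block may be there at each start.
- block_face (a point): Point on the block's upper face at its centre, 24 mm over the hotplate top. Two dowel pins, 8 mm thick and 14 mm high (top 3 mm tapered), stand on its y axis, equally far either side of this point; they are 72, 88 or 104 mm apart, differing from start to start (not told which: look, or try the plates).
- plate_1_grip (a point): Centre of the upright black fin (32 mm in x, 10 in y, 34 tall) on the middle of a loose aluminium carrier plate, 90 (x) x 130 (y) x 8 mm, 0.25 kg. This point is 25 mm above the plate's underside, 17 mm below the fin's top. Two 11 mm through holes on its y axis, equally far from the middle, 72, 88 or 104 mm apart (not told which). A half turn changes nothing.
- plate_2_grip (a point): As plate_1_grip, another plate with another hole spacing. Any plate fully home on its matching block has this point 129 mm above the bench (underside flush on the block's face, pins 6 mm proud of the plate).
- plate_3_grip (a point): As plate_1_grip, another plate with another hole spacing. A plate that does not match the block stays up on the pin tips, 14 mm higher than home. All three start flat on the bench.
- box_rim (a point): Centre of the mouth of the stainless steel storage box, 50 mm above the bench. Box fixed, outside 150 mm (x) x 190 mm (y) x 50 mm high, walls and floor 3 mm, open at the top, covered at the start by the lid.
- lid_knob (a point): Centre of the black oblong knob (34 mm in x, 18 in y, 30 tall) on the middle of the loose steel lid, 0.3 kg, 162 (x) x 202 (y) mm with a skirt 10 mm deep that goes round the box walls with 3 mm play each side. This point is 28 mm above the skirt's lower edge, 15 mm above the lid's upper face, 18 mm above the box rim when on. A half turn changes nothing.
- vial_1_mid (a point): Centre (half-way up) of an amber glass vial with white cap, a cylinder 28 mm thick, 40 mm tall, 40 g, that starts upright on the box floor under the lid, about 32 mm in x and 45 mm in y from the box centre along the box's axes. Two or three of vial_1 to vial_4 are present, the others absent.
- vial_2_mid (a point): Centre (half-way up) of an amber glass vial with white cap, a cylinder 28 mm thick, 40 mm tall, 40 g, that starts upright on the box floor under the lid, about 32 mm in x and 45 mm in y from the box centre along the box's axes. Two or three of vial_1 to vial_4 are present, the others absent.
- vial_3_mid (a point): Centre (half-way up) of an amber glass vial with white cap, a cylinder 28 mm thick, 40 mm tall, 40 g, that starts upright on the box floor under the lid, about 32 mm in x and 45 mm in y from the box centre along the box's axes. Two or three of vial_1 to vial_4 are present, the others absent.
- vial_4_mid (a point): Centre (half-way up) of an amber glass vial with white cap, a cylinder 28 mm thick, 40 mm tall, 40 g, that starts upright on the box floor under the lid, about 32 mm in x and 45 mm in y from the box centre along the box's axes. Two or three of vial_1 to vial_4 are present, the others absent.
- reagent: Reagent bottle, 72 mm across, 150 mm tall; origin at the centre of its underside. Bystander.
- tipbox: Yellow pipette-tip box, 85 x 120 x 57 mm; origin at the centre of its underside. Bystander.
- beaker: Glass beaker, 70 mm across, 95 mm tall; origin at the centre of its underside. Bystander.
Mind the look-alikes: they are no part of the job. What is shaped like the part that bears plate_1_grip but brown is not meant.

How it is judged:
By the outcome, as a careful person would: the job done as asked, in the order asked, and still so for the second after the job is handed in, with the robot touching nothing.
Of block_p, block_q, block_r only 1 to 1 are there at a start; the rules pass over those that are not, and their reading is None.
Of vial_1, vial_2, vial_3, vial_4 only 2 to 3 are there at a start; the rules pass over those that are not, and their reading is None.
At some moment in a run one of plate_1, plate_2, plate_3, lid may be knocked a few centimetres aside while the robot is not near it.
It also fails if it takes over 210 s, if anything falls off the work surface, if the arm or the gripper's body presses on something with over 40 N, if the wrist force passes 120 N, or if a joint passes its speed limit or range.

## Working session

There is one attempt and no reset: what is moved stays moved. The work goes in short steps, Python scripts to look and compute and a tool call to move; the robot and the scene stay as the last step left them, time stands still between calls to the robot, and variables do not carry over. Pictures are saved under pics/ and viewed, about 12 in all and at most 16, crops included, and the job is handed in when it is done.

Besides the shell and the picture viewer there is one more tool, called after "Emit:" as name(argument=value, ...) on one line, values as JSON. jog_arm: Moves the arm, as the interface text tells. Its arguments: {"type":"object","properties":{"targets":{"type":"string"}},"required":["targets"]}

```bash
mkdir -p pics; cat > h.py <<'E'
import numpy as np, cv2
from station import robot
def cal(n):
    c=robot.get_calibration(n); f=200/np.tan(np.radians(c['vfov'])/2)
    R=cv2.Rodrigues(np.array(c['rvec'],float))[0]; return f,c['cx'],c['cy'],R,np.array(c['tvec'],float).ravel()
def shot(n,fn=None):
    c=cal(n); p,d=robot.camera(n)
    if fn: cv2.imwrite('pics/'+fn,p[:,:,::-1])
    return p,d,c
def world(d,c):
    f,cx,cy,R,t=c; v,u=np.mgrid[:400,:640]
    P=np.stack([(u-cx)/f*d,(v-cy)/f*d,d],-1)
    return (P-t)@R
def ray(u,v,z,c):
    f,cx,cy,R,t=c; o=-R.T@t; w=R.T@np.array([(u-cx)/f,(v-cy)/f,1]); return o+w*(z-o[2])/w[2]
def st():
    s=robot.state(); R=cv2.Rodrigues(np.array(s['orientation'],float))[0]
    print('t',round(s['time'],2),'tcp',np.round(s['eef_pos'],4),'x',np.round(R[:,0],3),'y',np.round(R[:,1],3),'z',np.round(R[:,2],3),'F',np.round(s['wrist_force'],1),'w',round(s['width'],3)); return s,R
E
python3 - <<'E'
from h import *
st()
for n in ['scene','side','wrist']:
    p,d,c=shot(n,n+'0.png'); np.savez('pics/'+n+'0.npz',p=p,d=d,f=c[0],R=c[3],t=c[4]); print(n,c[:3],(-c[3].T@c[4]).round(3),c[3][2].round(2),(d>0).mean())
a=[cv2.imread('pics/'+n+'0.png') for n in ['scene','side']]
E
```

```text
t 0.0 tcp [ 0.163  -0.6031  0.1868] x [0.965 0.261 0.   ] y [ 0.261 -0.965 -0.001] z [-0.     0.001 -1.   ] F [-0.7  0.1 -0.2] w 0.998
scene (np.float64(479.80044510958055), 318.0591873926076, 203.68045720059047) [ 1.31  -0.855  0.858] [-0.6   0.57 -0.57] 0.996015625
side (np.float64(510.76900954778773), 322.28564878112434, 202.49237442609416) [0.173 0.945 1.38 ] [ 0.2  -0.61 -0.77] 0.99501171875
wrist (np.float64(350.2723652859393), 315.2281211859649, 198.93374481874213) [ 0.229 -0.584  0.384] [-0.23 -0.06 -0.97] 0.99614453125
```

View pics/scene0.png

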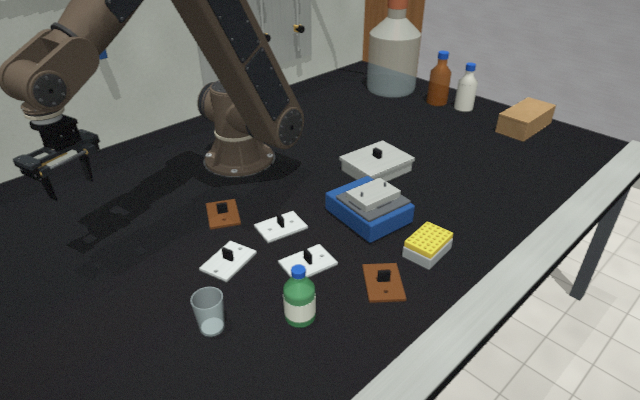

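View pics/side0.png

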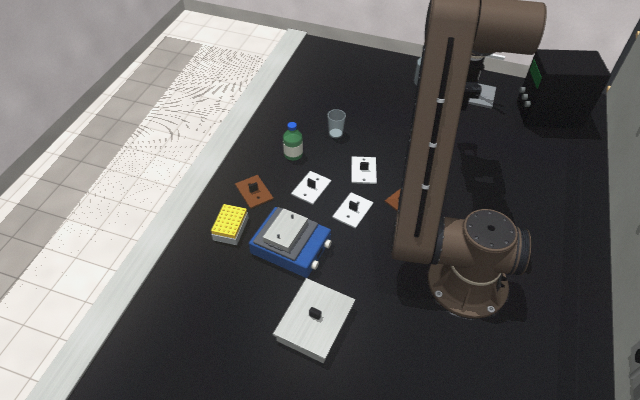

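The scene view shows three aluminium plates with black fins at about (281,226), (228,261) and (308,262). The brown look-alikes are at (223,212) and (384,282). The blue stirrer with its block and two pins is at (372,195), and the steel box with its lid is at (377,160). The side view agrees: plates at (364,169), (312,186) and (353,209), block at (287,230), lid at (315,315).

```bash
cat > seg.py <<'E'
from h import *
def rects(p,d,c,zl,zh,amin,bright=True,amax=1):
    W=world(d,c); hsv=cv2.cvtColor(p,cv2.COLOR_RGB2HSV)
    m=(W[...,2]>zl)&(W[...,2]<zh)&(d>0)&(W[...,0]>0.1)&(W[...,0]<1.1)&(abs(W[...,1])<.8)
    if bright: m&=(hsv[...,1]<60)&(hsv[...,2]>90)
    n,l,s,ce=cv2.connectedComponentsWithStats(m.astype(np.uint8),connectivity=4)
    out=[]
    for i in range(1,n):
        if s[i,4]<60: continue
        P=W[l==i][:,:2].astype(np.float32)*1000
        (x,y),(w,h),a=cv2.minAreaRect(P)
        if w*h<amin: continue
        if w<h: la=a+90
        else: la=a   # long axis dir
        la=(la+90)%180-90
        out.append((round(x,1),round(y,1),round(max(w,h),1),round(min(w,h),1),round(la,1),ce[i].round().astype(int).tolist(),round(float(np.median(W[l==i][:,2])*1000),1)))
    return out
E
python3 - <<'E'
from seg import *
for n in ['scene','side']:
    z=np.load(f'pics/{n}0.npz'); k=cal(n); p,d=z['p'],z['d']
    for nm,a,b,am in [('plate',.004,.013,2000),('block',.098,.109,2000),('lid',.045,.060,8000)]:
        print(n,nm); [print('  ',r) for r in rects(p,d,k,a,b,am)]
    W=world(d,k); hsv=cv2.cvtColor(p,cv2.COLOR_RGB2HSV)
    m=(W[...,2]>.030)&(W[...,2]<.05)&(hsv[...,2]<70)&(W[...,0]>.1)
    c_,l,s,ce=cv2.connectedComponentsWithStats(m.astype(np.uint8))
    for i in range(1,c_):
        if s[i,4]>15: print('  fin',W[l==i].mean(0).round(4),ce[i].round(),s[i,4])
    m=(W[...,2]>.110)&(W[...,2]<.125)&(W[...,0]>.3)
    c_,l,s,ce=cv2.connectedComponentsWithStats(m.astype(np.uint8))
    for i in range(1,c_):
        if s[i,4]>3: print('  pin',W[l==i].mean(0).round(4),ce[i].round(),s[i,4])
E
```

```text
scene plate
   (999.0, 185.7, 1228.2, 104.2, -89.9, [491, 298], 11.2)
   (424.3, -161.4, 133.1, 99.3, 77.8, [280, 226], 7.9)
   (439.9, -359.7, 133.6, 96.1, -73.4, [228, 261], 8.2)
   (593.8, -212.4, 132.6, 95.7, 78.5, [310, 260], 7.8)
scene block
   (583.8, 56.1, 135.8, 96.8, 82.5, [373, 192], 103.7)
scene lid
   (403.6, 289.6, 209.9, 168.7, 82.7, [377, 159], 52.6)
  fin [ 0.2527 -0.2491  0.0376] [221. 205.] 41
  fin [ 0.4241 -0.1644  0.0388] [280. 217.] 32
  fin [ 0.4424 -0.3618  0.0379] [227. 251.] 43
  fin [ 0.5964 -0.216   0.0384] [307. 253.] 41
  fin [ 0.7823 -0.129   0.038 ] [384. 272.] 64
  pin [0.4443 2.2767 0.118 ] [613.  29.] 154
  pin [0.3384 0.9525 0.1182] [469.  84.] 71
  pin [0.5894 0.0997 0.1139] [385. 183.] 7
  pin [0.5787 0.0119 0.1147] [362. 193.] 9
  pin [ 0.7263 -0.3594  0.1168] [299. 284.] 181
side plate
   (999.4, -24.7, 1550.7, 104.8, -89.9, [148, 249], 10.1)
   (438.8, -349.1, 133.4, 90.1, -71.3, [363, 171], 7.9)
   (588.1, -228.6, 91.8, 89.5, 78.2, [319, 182], 7.6)
   (604.4, -174.4, 120.2, 66.7, -41.2, [306, 192], 7.3)
   (421.8, -156.5, 138.5, 92.7, 79.0, [352, 210], 7.6)
side block
   (582.0, 61.3, 135.4, 92.7, 82.1, [285, 228], 102.8)
side lid
   (402.8, 293.6, 208.1, 164.2, 82.5, [314, 318], 52.1)
  fin [ 0.439  -0.3511  0.0373] [364. 164.] 24
  fin [ 0.5927 -0.2041  0.0376] [311. 181.] 25
  fin [ 0.7797 -0.1161  0.0384] [252. 185.] 29
  fin [ 0.4207 -0.1527  0.0383] [353. 204.] 27
  fin [0.4628 0.0789 0.0417] [319. 253.] 22
  pin [ 0.7112 -0.3341  0.1175] [292. 133.] 58
  pin [0.5751 0.0199 0.1151] [292. 215.] 7
  pin [0.5886 0.1057 0.1134] [278. 235.] 7
```

```bash
python3 - <<'E'
import cv2,numpy as np
a=cv2.imread('pics/scene0.png'); b=cv2.imread('pics/side0.png')
A=cv2.resize(a[165:290,190:425],None,fx=3.4,fy=3.4,interpolation=cv2.INTER_CUBIC)[:, :800]
cv2.imwrite('pics/crop1.png',A[:600])
B=cv2.resize(b[145:365,235:395],None,fx=2.7,fy=2.7,interpolation=cv2.INTER_CUBIC); cv2.imwrite('pics/crop2.png',B)
E
```

```text
(no output)
```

View pics/crop1.png

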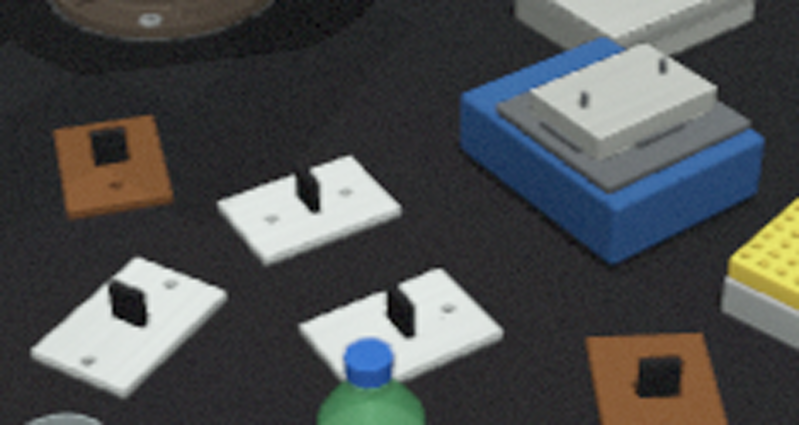

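View pics/crop2.png

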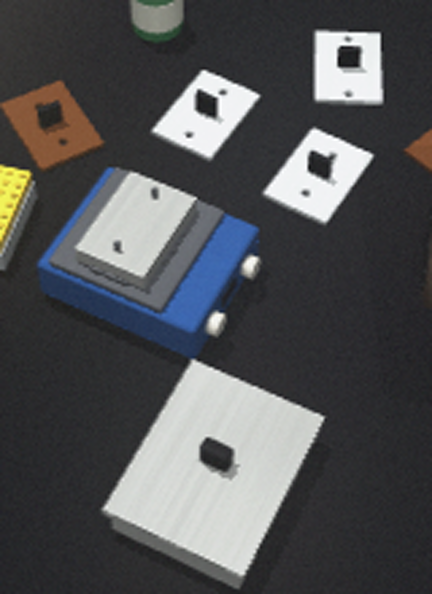

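The enlarged crops confirm the three white plates as the ones meant (black fin on aluminium); the two brown ones are decoys. The holes show in crop 1 at A (271,219) and (346,192), C (88,360) and (170,284), and B (448,309).

```bash
python3 - <<'E'
from h import *
k=cal('scene'); s=cal('side')
r=lambda x,y:ray(190+x/3.4,165+y/3.4,.008,k)[:2]
q=lambda x,y:ray(235+x/2.7,145+y/2.7,.008,s)[:2]
for n,a,b in [('A',r(271,219),r(346,192)),('C',r(88,360),r(170,284)),('Bs',q(222,93),q(189,135)),('Cs',q(348,39),q(348,94))]:
    v=b-a; print(n,a.round(3),b.round(3),np.linalg.norm(v).round(4),((a+b)/2).round(4),np.degrees(np.arctan2(v[1],v[0])).round(1))
print('B one',r(448,309),'A side',q(306,193))
E
```

```text
A [ 0.417 -0.198] [ 0.432 -0.127] 0.0727 [ 0.4246 -0.1629] 77.5
C [ 0.456 -0.41 ] [ 0.426 -0.311] 0.1028 [ 0.4411 -0.3604] 106.6
Bs [ 0.583 -0.245] [ 0.599 -0.16 ] 0.0865 [ 0.5912 -0.2023] 79.2
Cs [ 0.451 -0.4  ] [ 0.422 -0.3  ] 0.1043 [ 0.4365 -0.3499] 105.9
B one [ 0.60517567 -0.17161265] A side [ 0.42590568 -0.11790097]
```

Pins are 88 mm apart. Hole spacings are A 72 mm, B about 88 mm and C 104 mm, so B (about (0.593,-0.208)) should fit. The two fixed views disagree by about 10 mm, so I'll check from close by with the wrist camera.

Emit:
jog_arm(targets="480 -250 -40 27 1;480 -250 -40 27 1;480 -250 -40 27 1;480 -250 -40 27 1;480 -250 -40 27 1;480 -250 -40 27 1;480 -250 -40 27 1;480 -250 -40 27 1;480 -250 -40 27 1;480 -250 -40 27 1;480 -250 -40 27 1;480 -250 -40 27 1")

```text
time: 1.15
eef_pos: [0.5295, -0.2654, 0.2242]
orientation: [3.125, -0.325, -0.0]
wrist_force: [0.0, -0.0, 0.6]
width: 0.998
```

```bash
cat >> h.py <<'E'
def go(x,y,z,la=None):
    "mm target; la = desired jaw axis angle (deg, mod 180). prints tool-axis shift"
    s,R=st(); d=R.T@(np.array([x,y,z])-np.array(s['eef_pos'])*1000)
    a=np.degrees(np.arctan2(R[1,1],R[0,1])); t=0
    if la is not None: t=-(((la-a)+90)%180-90)
    print('shift',d.round(1),'turn',round(t,2),'jaw',round(a,1))
E
python3 - <<'E'
from seg import *
st()
p,d,c=shot('wrist','w1.png'); 
for r in rects(p,d,c,.004,.013,2000): print(r)
W=world(d,c); hsv=cv2.cvtColor(p,cv2.COLOR_RGB2HSV)
m=(W[...,2]>.036)&(W[...,2]<.046)&(hsv[...,2]<90)
n,l,s,ce=cv2.connectedComponentsWithStats(m.astype(np.uint8))
for i in range(1,n):
    if s[i,4]>30: print('fin',W[l==i].mean(0).round(4),cv2.minAreaRect((W[l==i][:,:2]*1000).astype(np.float32)),ce[i].round(),s[i,4])
E
```

```text
t 1.15 tcp [ 0.5295 -0.2654  0.2242] x [ 0.979 -0.206 -0.   ] y [-0.206 -0.979  0.   ] z [-0. -0. -1.] F [ 0.  -0.   0.6] w 0.998
(594.3, -208.4, 129.9, 88.7, 78.2, [257, 124], 7.5)
(439.6, -355.6, 130.2, 91.1, -73.4, [402, 221], 7.2)
(441.3, -177.5, 99.1, 45.7, 77.9, [264, 251], 7.2)
fin [ 0.6014 -0.5372  0.041 ] ((600.658447265625, -533.8720092773438), (18.25826644897461, 52.9361572265625), 89.9093017578125) [565.  52.] 423
fin [ 0.5866 -0.0264  0.0411] ((582.677490234375, -25.738826751708984), (4.681941509246826, 157.281494140625), 83.02913665771484) [ 92. 168.] 846
fin [ 0.5935 -0.2094  0.0411] ((593.302001953125, -209.1444854736328), (9.76878547668457, 29.373605728149414), 78.6771240234375) [253. 128.] 278
fin [ 0.4479 -0.3514  0.0406] ((444.47296142578125, -353.1419372558594), (22.060924530029297, 8.438109397888184), 15.908550262451172) [405. 229.] 102
```

Emit:
jog_arm(targets="51.5 -68.7 50 0 0;51.5 -68.7 110 0 0;51.5 -68.7 130 0 0;51.5 -68.7 150 0 0;51.5 -68.7 170 0 0;51.5 -68.7 190 0 0;51.5 -68.7 205 0 0;51.5 -68.7 212 0 0;51.5 -68.7 212 0 0;51.5 -68.7 212 0 -0.8;51.5 -68.7 212 0 -1;51.5 -68.7 212 0 -1")

```text
time: 2.2
eef_pos: [0.5934, -0.2109, 0.0133]
orientation: [3.124, -0.325, 0.003]
wrist_force: [-0.5, 0.2, -0.5]
width: 0.346
```

Emit:
jog_arm(targets="0 0 0 0 -1;0 0 0 0 -1;0 0 0 0 -1;0 0 0 0 -1;0 0 -15 0 -1;0 0 -40 0 -1;0 0 -80 0 -1;0 0 -120 0 -1;0 0 -160 0 -1;0 0 -188 0 -1;0 0 -188 0 -1;0 0 -188 0 -1")

```text
time: 3.2
eef_pos: [0.593, -0.2106, 0.2011]
orientation: [3.124, -0.325, 0.003]
wrist_force: [-0.3, -0.2, -2.6]
width: 0.097
```

```bash
python3 - <<'E'
from seg import *
st()
p,d,c=shot('wrist','w2.png')
for r in rects(p,d,c,.098,.109,2000): print(r)
for r in rects(p,d,c,.185,.23,500,False): print('held',r)
E
```

```text
t 3.2 tcp [ 0.593  -0.2106  0.2011] x [ 0.979 -0.206  0.002] y [-0.206 -0.979  0.001] z [ 0.002 -0.001 -1.   ] F [-0.3 -0.2 -2.6] w 0.097
(598.1, 34.9, 86.6, 55.6, 81.8, [56, 234], 103.3)
held (611.4, -213.0, 130.7, 53.8, 78.1, [316, 193], 196.1)
```

Emit:
jog_arm(targets="-30 -40 -30 -1 -1;-60 -80 -30 -2 -1;-95 -130 -30 -3 -1;-125 -175 -30 -4.2 -1;-150 -215 -30 -4.2 -1;-165 -237 -30 -4.2 -1;-165 -237 -30 -4.2 -1;-165 -237 -30 -4.2 -1;-165 -237 -30 -4.2 -1;-165 -237 -30 -4.2 -1;-165 -237 -30 -4.2 -1")

```text
time: 4.17
eef_pos: [0.4805, 0.0545, 0.2291]
orientation: [3.134, -0.212, -0.002]
wrist_force: [-0.1, -0.1, -2.6]
width: 0.092
```

```bash
python3 - <<'E'
from seg import *
st()
p,d,c=shot('wrist','w3.png')
for r in rects(p,d,c,.098,.109,2000): print(r)
W=world(d,c)
m=(W[...,2]>.109)&(W[...,2]<.125)
n,l,s,ce=cv2.connectedComponentsWithStats(m.astype(np.uint8))
for i in range(1,n):
    if s[i,4]>8: print('pin',W[l==i].mean(0).round(4),W[l==i][:,2].max().round(4),ce[i].round(),s[i,:])
E
```

```text
t 4.17 tcp [0.4805 0.0545 0.2291] x [ 0.991 -0.135 -0.001] y [-0.135 -0.991  0.   ] z [-0.001 -0.    -1.   ] F [-0.1 -0.1 -2.6] w 0.092
(584.1, 59.8, 130.1, 90.1, 82.2, [295, 69], 103.6)
pin [0.5894 0.1028 0.1158] 0.119 [242.  70.] [237  65  11  11  85]
pin [0.5775 0.0167 0.1161] 0.119 [346.  71.] [342  66  10  10  80]
```

View pics/w3.png

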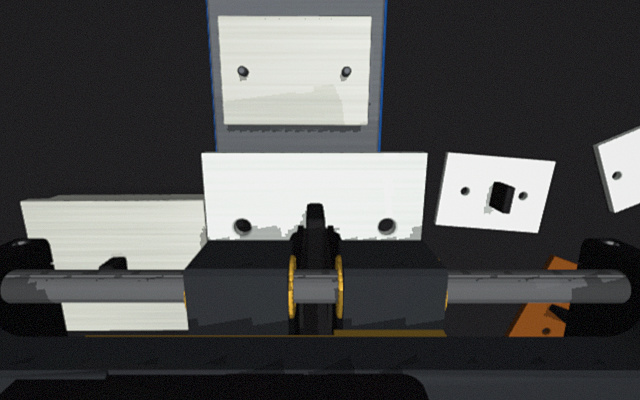

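The wrist view shows the held plate with its two holes at (243,226) and (388,226). The block's pins lie ahead at (242,70) and (346,71).

```bash
python3 - <<'E'
from seg import *
c=cal('wrist'); p=cv2.imread('pics/w3.png',0)
H=[]
for u0 in (243,388):
    w=p[212:240,u0-15:u0+15]; m=(w<110).astype(np.uint8)
    n,l,s,ce=cv2.connectedComponentsWithStats(m); i=l[14,15]; print(s[i],ce[i]+[u0-15,212])
    H.append(ray(*(ce[i]+[u0-15,212]),.2238,c))
a,b=np.array(H); v=a-b; print(a.round(4),b.round(4),np.linalg.norm(v[:2])*1000,((a+b)/2*1000).round(1),np.degrees(np.arctan2(v[1],v[0])))
# pins
q=np.array([ray(242,70,.118,c),ray(346.5,70.5,.118,c)]);print(q.round(4),q.mean(0),np.linalg.norm(q[0]-q[1]))
go(583.8,59.8,160,82.2)
E
```

```text
[  6   7  18  16 199] [242.55778894 225.97487437]
[  5   7  17  15 189] [386.33862434 225.43915344]
[0.4873 0.0996 0.2238] [0.4759 0.013  0.2238] 87.26963592240811 [481.6  56.3 223.8] 82.4560168589297
[[0.5895 0.1024 0.118 ]
 [0.5774 0.0165 0.118 ]] [0.58342551 0.05945783 0.118     ] 0.08677501951736642
t 4.22 tcp [0.4806 0.0543 0.2292] x [ 0.991 -0.135 -0.001] y [-0.135 -0.991  0.   ] z [-0.001 -0.    -1.   ] F [ 0.   0.3 -2.2] w 0.096
shift [101.6 -19.4  69.1] turn 0.03 jaw -97.8
```

Emit:
jog_arm(targets="35 -6 0 0 -1;70 -12 20 0 -1;101 -17 50 0 -1;101 -17 80 0 -1;101 -17 88 0 -1;101 -17 92 0 -1;101 -17 95 0 -1;101 -17 97 0 -1;101 -17 99 0 -1;101 -17 101 0 -1;101 -17 103 0 -1;101 -17 103 0 -1")

```text
time: 5.22
eef_pos: [0.5825, 0.0588, 0.1273]
orientation: [3.134, -0.21, 0.001]
wrist_force: [-0.7, 0.4, -1.9]
width: 0.101
```

Emit:
jog_arm(targets="0 0 2 0 -1;0 0 4 0 -1;0 0 6 0 -1;0 0 8 0 -1;0 0 9 0 -1;0 0 10 0 -1;0 0 10 0 -1;0 0 10 0 -1")

```text
time: 5.88
eef_pos: [0.5826, 0.0587, 0.117]
orientation: [3.134, -0.21, 0.0]
wrist_force: [0.3, 0.4, -1.3]
width: 0.096
```

Emit:
jog_arm(targets="0 0 0 0 -0.35;0 0 0 0 -0.35;0 0 0 0 -0.35;0 0 0 0 -0.35;0 0 -10 0 -0.35;0 0 -30 0 -0.35;0 0 -60 0 -0.35;-20 0 -100 0 -0.35;-50 0 -140 0 -0.35;-70 0 -150 0 0;-70 0 -150 0 0;-70 0 -150 0 0")

```text
time: 6.88
eef_pos: [0.513, 0.0683, 0.2692]
orientation: [-3.134, 0.21, -0.006]
wrist_force: [0.0, 0.1, 0.4]
width: 0.472
```

```bash
python3 - <<'E'
from seg import *
st()
p,d,c=shot('wrist','w4.png')
for r in rects(p,d,c,.105,.124,2000): print('plate',r)
for r in rects(p,d,c,.045,.060,8000): print('lid',r)
go(403,292,200,82.6)
E
```

```text
t 6.88 tcp [0.513  0.0683 0.2692] x [ 0.991 -0.133  0.004] y [-0.133 -0.991 -0.   ] z [ 0.004 -0.    -1.   ] F [0.  0.1 0.4] w 0.472
plate (583.3, 60.0, 130.7, 89.8, 82.4, [316, 107], 111.5)
lid (451.0, 286.4, 202.9, 69.3, 82.9, [139, 234], 52.1)
t 6.93 tcp [0.5133 0.0681 0.2678] x [ 0.991 -0.134  0.002] y [-0.134 -0.991 -0.   ] z [ 0.002 -0.    -1.   ] F [ 0.3 -1.  -0.8] w 0.487
shift [-139.4 -207.1   67.6] turn -0.28 jaw -97.7
```

View pics/w4.png

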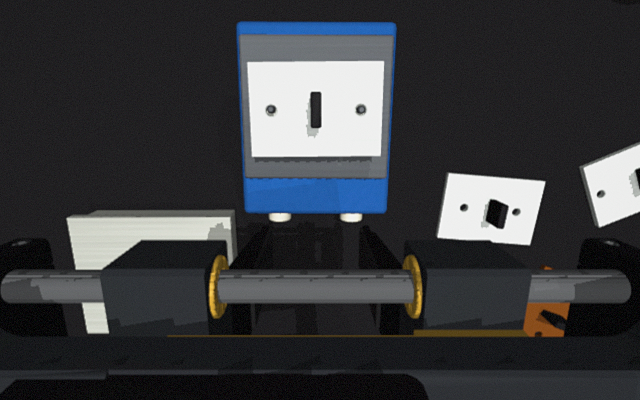

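Plate B is home: it is level at z≈0.112 with both pins showing in its holes at (271,109) and (361,109). Next is the lid.

Emit:
jog_arm(targets="-30 -32 10 0 0;-60 -65 20 0 0;-90 -97 38 0 0;-120 -130 38 0 0;-150 -162 38 0 0;-175 -190 38 0 0;-190 -205 38 0 0;-198 -208 38 0 0;-198 -208 38 0 0;-198 -208 38 0 0;-198 -208 38 0 0")

```text
time: 7.85
eef_pos: [0.3458, 0.3, 0.2285]
orientation: [3.134, -0.212, -0.001]
wrist_force: [0.4, 0.1, -0.3]
width: 0.505
```

```bash
python3 - <<'E'
from seg import *
st()
p,d,c=shot('wrist','w5.png')
for r in rects(p,d,c,.045,.060,8000): print('lid',r)
W=world(d,c); hsv=cv2.cvtColor(p,cv2.COLOR_RGB2HSV)
m=(W[...,2]>.078)&(W[...,2]<.088)&(hsv[...,2]<90)
n,l,s,ce=cv2.connectedComponentsWithStats(m.astype(np.uint8))
for i in range(1,n):
    if s[i,4]>50: print('knob',W[l==i].mean(0).round(4),cv2.minAreaRect((W[l==i][:,:2]*1000).astype(np.float32)),ce[i].round(),s[i,4])
m=(W[...,2]>.01)&(W[...,1]>.42); 
print('clutter', [ (W[m][:,k].min().round(3),W[m][:,k].max().round(3)) for k in range(3)] if m.any() else None)
z=np.load('pics/side0.npz'); W=world(z['d'],cal('side')); m=(W[...,2]>.01)&(W[...,1]>.41)&(W[...,1]<.8)&(W[...,0]>.2)&(W[...,0]<.8)
print('clutter side',m.sum()); b=(abs(W[...,2])<.02)&(W[...,0]>.2)&(W[...,0]<.6); print('bench ymax',W[b][:,1].max())
z=np.load('pics/scene0.npz'); W=world(z['d'],cal('scene')); m=(W[...,2]>.015)&(W[...,1]>.41)&(W[...,1]<.8)&(W[...,0]>.2)&(W[...,0]<.8)
print('clutter scene',m.sum(),W[m].mean(0) if m.any() else 0)
E
```

```text
t 7.85 tcp [0.3458 0.3    0.2285] x [ 0.991 -0.135 -0.   ] y [-0.135 -0.991  0.001] z [-0.001 -0.001 -1.   ] F [ 0.4  0.1 -0.3] w 0.505
lid (404.0, 292.8, 203.0, 162.3, 82.3, [316, 115], 52.5)
knob [0.4037 0.2931 0.0819] ((403.46539306640625, 293.48992919921875), (16.479032516479492, 32.173667907714844), 82.63113403320312) [316. 122.] 593
clutter None
clutter side 1
bench ymax 0.5913433409548302
clutter scene 0 0
```

Emit:
jog_arm(targets="20 0 30 0 0;40 -1 70 0 0;58.5 -1 100 0 0;58.5 -1 130 0 0;58.5 -1 150 0 0;58.5 -1 165 0 0;58.5 -1 171 0 0;58.5 -1 171 0 0;58.5 -1 171 0 -1;58.5 -1 171 0 -1;58.5 -1 171 0 -1;58.5 -1 171 0 -1")

```text
time: 8.9
eef_pos: [0.4033, 0.294, 0.0589]
orientation: [-3.134, 0.21, -0.002]
wrist_force: [-0.1, 0.2, 0.7]
width: 0.273
```

Emit:
jog_arm(targets="0 0 0 0 -1;0 0 0 0 -1;0 0 -4 0 -1;0 0 -8 0 -1;0 0 -14 0 -1;0 0 -25 0 -1;0 0 -45 0 -1;0 0 -70 0 -1;0 0 -70 0 -1")

```text
time: 9.65
eef_pos: [0.4044, 0.2948, 0.1321]
orientation: [-3.131, 0.21, -0.008]
wrist_force: [-0.0, 0.7, 0.4]
width: 0.002
```

The grip came up empty, so I'll look.

Emit:
jog_arm(targets="0 0 0 0 0;-20 0 -40 0 0;-50 0 -80 0 0;-58 0 -97 0 0;-58 0 -97 0 0;-58 0 -97 0 0")

```text
time: 10.15
eef_pos: [0.3452, 0.3019, 0.2255]
orientation: [-3.134, 0.209, -0.003]
wrist_force: [-0.1, -0.5, -0.9]
width: 0.369
```

```bash
cat > lid.py <<'E'
from seg import *
import sys
st()
p,d,c=shot('wrist',sys.argv[1])
for r in rects(p,d,c,.045,.060,8000): print('lid',r)
W=world(d,c); hsv=cv2.cvtColor(p,cv2.COLOR_RGB2HSV)
m=(W[...,2]>.060)&(W[...,2]<.1)&(hsv[...,2]<90)
n,l,s,ce=cv2.connectedComponentsWithStats(m.astype(np.uint8))
for i in range(1,n):
    if s[i,4]>50: print('knob',W[l==i].mean(0).round(4),cv2.minAreaRect((W[l==i][:,:2]*1000).astype(np.float32)),ce[i].round(),s[i,4])
E
python3 lid.py w6.png
```

```text
t 10.15 tcp [0.3452 0.3019 0.2255] x [ 0.991 -0.133  0.002] y [-0.133 -0.991 -0.001] z [ 0.002  0.001 -1.   ] F [-0.1 -0.5 -0.9] w 0.369
lid (404.2, 292.7, 202.7, 161.4, 82.4, [319, 114], 52.5)
knob [0.4682 0.0864 0.0628] ((466.4501037597656, 80.68595123291016), (165.0115966796875, 18.814313888549805), 75.33026885986328) [527.  22.] 346
knob [0.4035 0.2929 0.082 ] ((403.34527587890625, 292.7550354003906), (16.3333797454834, 32.90135192871094), 82.19142150878906) [318. 122.] 605
```

View pics/w6.png

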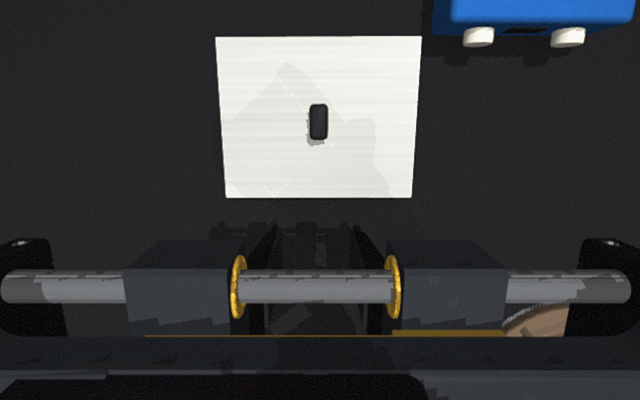

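The lid hasn't moved; I lifted before the fingers had closed fully. I'll grasp deeper and wait longer.

Emit:
jog_arm(targets="20 0 30 0 -0.3;40 1 70 0 -0.3;59 1 110 0 -0.3;59 1 140 0 -0.3;59 1 160 0 -0.3;59 1 170 0 -0.3;59 1 170 0 -0.3;59 1 170 0 -0.3;59 1 170 0 -1;59 1 170 0 -1;59 1 170 0 -1;59 1 170 0 -1")

```text
time: 11.2
eef_pos: [0.404, 0.2929, 0.056]
orientation: [-3.134, 0.21, -0.002]
wrist_force: [-2.0, -3.9, 8.7]
width: 0.128
```

Emit:
jog_arm(targets="0 0 0 0 -1;0 0 0 0 -1;0 0 0 0 -1;0 0 0 0 -1;0 0 0 0 -1;0 0 -2 0 -1;0 0 -5 0 -1;0 0 -10 0 -1;0 0 -15 0 -1;0 0 -20 0 -1;0 0 -30 0 -1;0 0 -30 0 -1")

```text
time: 12.2
eef_pos: [0.4045, 0.2931, 0.0868]
orientation: [-3.133, 0.21, -0.003]
wrist_force: [-0.0, 0.3, 0.2]
width: 0.003
```

Emit:
jog_arm(targets="0 0 -40 0 0;-20 0 -80 0 0;-30 0 -110 0 0;-45 0 -120 0 0;-45 0 -120 0 0;-45 0 -120 0 0")

```text
time: 12.7
eef_pos: [0.3591, 0.2989, 0.2053]
orientation: [-3.134, 0.209, -0.002]
wrist_force: [0.6, -0.1, 0.3]
width: 0.369
```

```bash
python3 lid.py w7.png; python3 - <<'E'
from seg import *
p,d,c=shot('side','s7.png'); q,_,c2=shot('scene','c7.png')
W=world(d,c); m=(W[...,2]>.055)&(np.hypot(W[...,0]-.403,W[...,1]-.293)<.05); print('side pts z', np.sort(W[m][:,2])[::-1][:10].round(4))
b=cv2.resize(p[275:365,265:365],None,fx=4,fy=4,interpolation=cv2.INTER_CUBIC); a=cv2.resize(q[130:195,330:430],None,fx=4,fy=5.54,interpolation=cv2.INTER_CUBIC)
w=cv2.imread('pics/w7.png')[60:210,200:440]
h=360; o=np.hstack([b,a[:360]])[:,:,::-1]; cv2.imwrite('pics/crop7.png',o)
E
```

```text
t 12.7 tcp [0.3591 0.2989 0.2053] x [ 0.991 -0.133  0.001] y [-0.133 -0.991 -0.001] z [ 0.001  0.001 -1.   ] F [ 0.6 -0.1  0.3] w 0.369
lid (403.8, 292.7, 202.4, 161.8, 82.4, [317, 129], 52.5)
knob [0.4708 0.0921 0.0628] ((466.9571838378906, 81.33863830566406), (166.7192840576172, 27.286476135253906), 72.26004791259766) [530.  31.] 353
knob [0.4038 0.2931 0.0819] ((403.3744812011719, 293.0658874511719), (16.522809982299805, 32.58256530761719), 82.44075775146484) [317. 138.] 675
side pts z [0.5678 0.5662 0.5658 0.5657 0.5654 0.5647 0.5643 0.5641 0.5637 0.5631]
```

View pics/crop7.png

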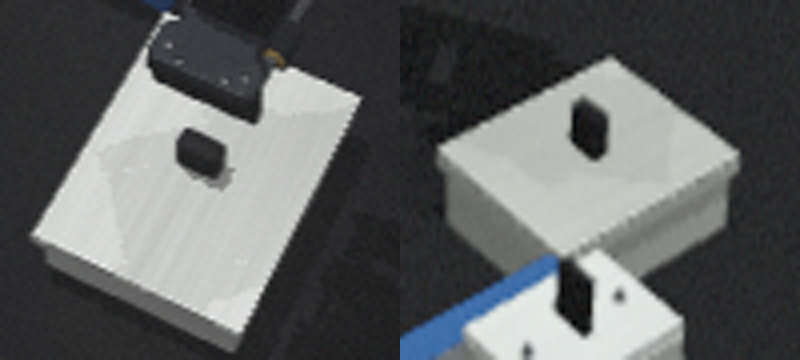

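The lid is untouched and the knob is centred. I'll close in place and watch what the fingers do.

Emit:
jog_arm(targets="15 0 30 0 -0.3;30 0 70 0 -0.3;45 0 100 0 -0.3;45 0 125 0 -0.3;45 0 140 0 -0.3;45 0 146 0 -0.3;45 0 146 0 -0.3;45 0 146 0 -0.3;45 0 146 0 -0.3;45 0 146 0 -0.3")

```text
time: 13.68
eef_pos: [0.4043, 0.293, 0.0599]
orientation: [-3.134, 0.21, -0.002]
wrist_force: [-0.4, -0.6, -0.1]
width: 0.352
```

Emit:
jog_arm(targets="0 0 0 0 -0.62;0 0 0 0 -0.62;0 0 0 0 -0.62;0 0 0 0 -0.62")

```text
time: 14.02
eef_pos: [0.4039, 0.2928, 0.0592]
orientation: [-3.134, 0.211, -0.001]
wrist_force: [0.8, 0.1, 0.5]
width: 0.2
```

Emit:
jog_arm(targets="0 0 0 0 -0.8;0 0 0 0 -0.8;0 0 0 0 -0.8")

```text
time: 14.27
eef_pos: [0.4038, 0.2927, 0.059]
orientation: [3.134, -0.21, -0.0]
wrist_force: [0.2, -0.3, 0.7]
width: 0.107
```

```bash
python3 - <<'E'
from seg import *
st()
q,_,c2=shot('scene','c8.png'); p,_,c3=shot('side'); r,_,_=shot('wrist')
a=cv2.resize(q[100:200,320:440],None,fx=4,fy=4,interpolation=cv2.INTER_CUBIC); b=cv2.resize(r[200:300,260:380],None,fx=2.6,fy=4,interpolation=cv2.INTER_CUBIC); cv2.imwrite('pics/crop8.png',np.hstack([a,b])[:,:,::-1])
E
```

```text
t 14.27 tcp [0.4038 0.2927 0.059 ] x [ 0.991 -0.134  0.   ] y [-0.134 -0.991  0.   ] z [-0. -0. -1.] F [ 0.2 -0.3  0.7] w 0.107
```

View pics/crop8.png

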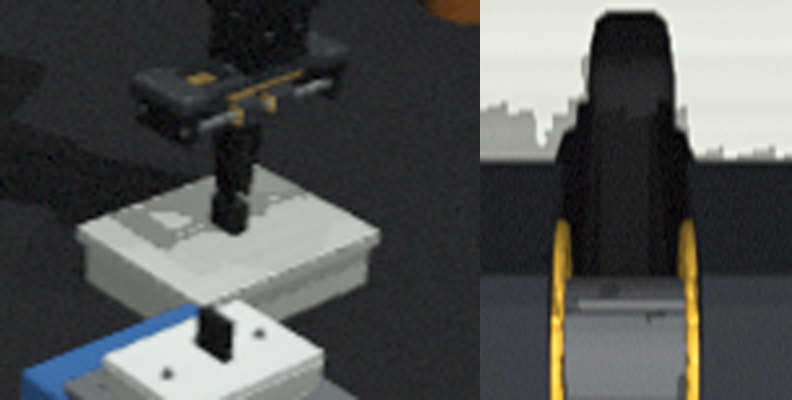

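```bash
python3 - <<'E'
from seg import *
p,d,c=shot('wrist'); W=world(d,c)
for v in range(195,275,8): print(v,[tuple((W[v,u]*1000).round().astype(int)) for u in (300,308,316,324)])
f,cx,cy,R,t=cal('scene')
for P in [(.404,.293,.059),(.404,.293,.08),(.404,.293,.137)]:
    q=R@np.array(P)+t; print('scene px',(f*q[0]/q[2]+cx).round(1),(f*q[1]/q[2]+cy).round(1))
q,d,c2=shot('scene'); W=world(d,c2)
for v in range(120,162,3): print(v,[tuple((W[v,u]*1000).round().astype(int)) for u in (374,377,380)])
E
```

```text
195 [(np.int64(425), np.int64(301), np.int64(53)), (np.int64(424), np.int64(296), np.int64(53)), (np.int64(423), np.int64(291), np.int64(52)), (np.int64(423), np.int64(287), np.int64(53))]
203 [(np.int64(420), np.int64(301), np.int64(52)), (np.int64(421), np.int64(296), np.int64(59)), (np.int64(420), np.int64(292), np.int64(60)), (np.int64(420), np.int64(287), np.int64(59))]
211 [(np.int64(415), np.int64(302), np.int64(54)), (np.int64(421), np.int64(296), np.int64(77)), (np.int64(420), np.int64(292), np.int64(77)), (np.int64(420), np.int64(288), np.int64(77))]
219 [(np.int64(410), np.int64(303), np.int64(52)), (np.int64(419), np.int64(296), np.int64(83)), (np.int64(418), np.int64(292), np.int64(82)), (np.int64(417), np.int64(288), np.int64(82))]
227 [(np.int64(417), np.int64(300), np.int64(90)), (np.int64(414), np.int64(297), np.int64(82)), (np.int64(413), np.int64(293), np.int64(82)), (np.int64(413), np.int64(289), np.int64(82))]
235 [(np.int64(417), np.int64(300), np.int64(101)), (np.int64(410), np.int64(297), np.int64(82)), (np.int64(409), np.int64(293), np.int64(82)), (np.int64(4
[... 2184 characters left out ...]
(391), np.int64(285), np.int64(86)), (np.int64(407), np.int64(281), np.int64(94)), (np.int64(405), np.int64(300), np.int64(86))]
150 [(np.int64(395), np.int64(281), np.int64(78)), (np.int64(410), np.int64(279), np.int64(85)), (np.int64(412), np.int64(292), np.int64(81))]
153 [(np.int64(398), np.int64(279), np.int64(68)), (np.int64(411), np.int64(279), np.int64(74)), (np.int64(418), np.int64(286), np.int64(73))]
156 [(np.int64(398), np.int64(279), np.int64(57)), (np.int64(410), np.int64(281), np.int64(61)), (np.int64(422), np.int64(282), np.int64(65))]
159 [(np.int64(411), np.int64(264), np.int64(56)), (np.int64(412), np.int64(280), np.int64(50)), (np.int64(420), np.int64(286), np.int64(51))]
```

```bash
python3 - <<'E'
from seg import *
r,d,c=shot('wrist'); p,d2,c2=shot('side')
g=lambda x:np.clip((x/255.)**.45*255,0,255).astype(np.uint8)
b=cv2.resize(r[180:300,250:390],None,fx=4,fy=4,interpolation=cv2.INTER_CUBIC)
a=cv2.resize(p[255:345,290:345],None,fx=4.3,fy=5.34,interpolation=cv2.INTER_CUBIC)[:480]
cv2.imwrite('pics/crop9.png',g(np.hstack([b,cv2.resize(a,(236,480))]))[:,:,::-1])
W=world(d,c); m=(W[...,2]>.058)&(W[...,2]<.135)
ys,xs=np.where(m)
L=W[180:300,250:390]; 
for zz in (60,65,70,75,80,85,90,100,110,120,130):
    k=(abs(L[...,2]*1000-zz)<1.5); P=L[k]*1000
    if len(P): 
        # coords relative to TCP in tool axes
        x=(P[:,0]-403.8)*.991-(P[:,1]-292.7)*.134; y=-(P[:,0]-403.8)*.134-(P[:,1]-292.7)*.991
        print(zz,len(P),'x',x.min().round(1),x.max().round(1),'y',y.min().round(1),y.max().round(1),'hist y',np.histogram(y,[-40,-20,-15,-10,-5,0,5,10,15,20,40])[0])
E
```

```text
60 37 x 13.2 17.1 y -8.8 8.6 hist y [ 0  0  0  7 11 12  7  0  0  0]
65 42 x 13.6 16.9 y -8.6 8.4 hist y [ 0  0  0 11 15 11  5  0  0  0]
70 42 x 12.7 16.9 y -9.0 8.8 hist y [ 0  0  0 10 11 14  7  0  0  0]
75 54 x 13.6 16.9 y -8.8 8.4 hist y [ 0  0  0 12 17 15 10  0  0  0]
80 256 x -14.1 16.8 y -8.7 8.8 hist y [ 0  0  0 69 76 58 53  0  0  0]
85 41 x -10.1 13.5 y -10.4 7.4 hist y [ 0  0  1  4 22 12  2  0  0  0]
90 88 x -2.4 12.5 y -10.8 7.6 hist y [ 0  0  3 41  0 31 13  0  0  0]
100 58 x 10.2 12.7 y -13.6 10.4 hist y [ 0  0 13 18  0  6 20  1  0  0]
110 68 x -0.7 12.5 y -11.6 8.4 hist y [ 0  0  8 27  0 15 18  0  0  0]
120 82 x 5.2 12.6 y -11.0 7.8 hist y [ 0  0  9 33  0 21 19  0  0  0]
130 61 x 10.0 12.6 y -9.6 6.4 hist y [ 0  0  0 28  0 17 16  0  0  0]
```

View pics/crop9.png

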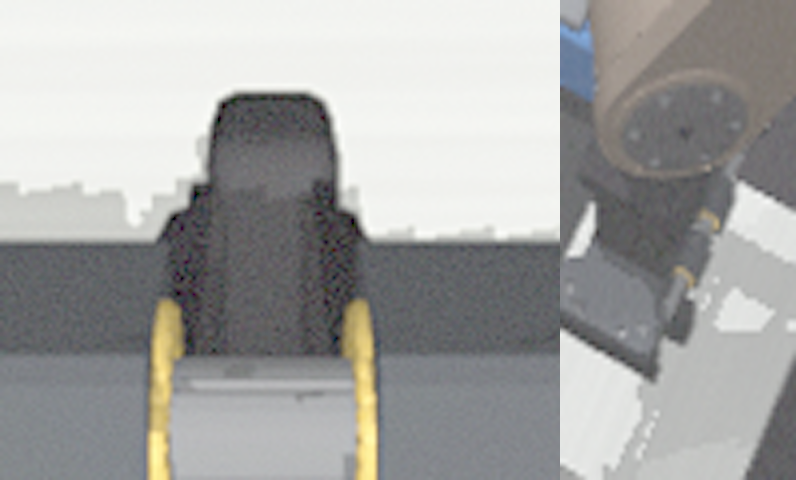

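The depth shows the fingers ending at z≈0.086 when the reported TCP is 0.059. The real fingertips are therefore about 27 mm above the reported TCP, and I've been closing on the knob's top edge. I'll open and go deeper, watching the force.

Emit:
jog_arm(targets="0 0 0 0 -0.3;0 0 0 0 -0.3;0 0 0 0 -0.3;0 0 0 0 -0.3;0 0 5 0 -0.3;0 0 10 0 -0.3;0 0 13 0 -0.3;0 0 16 0 -0.3;0 0 18 0 -0.3;0 0 20 0 -0.3;0 0 20 0 -0.3")

```text
time: 15.53
eef_pos: [0.4037, 0.2926, 0.0386]
orientation: [3.134, -0.211, -0.001]
wrist_force: [-0.4, 1.1, 0.5]
width: 0.352
```

```bash
cat > tips.py <<'E'
from seg import *
s,R=st(); r,d,c=shot('wrist'); W=world(d,c)*1000; T=np.array(s['eef_pos'])*1000
L=(W-T)@R  # tool coords
# front-face pixels of fingers: tool x in 6..14, |y|<65, below ring
m=(L[...,0]>6)&(L[...,0]<14)&(abs(L[...,1])<32)&(L[...,2]<5)&(L[...,2]>-120)&(r.max(2)<110)
for lo in range(-100,6,6):
    k=m&(L[...,2]>=lo)&(L[...,2]<lo+6)
    print('world z',round(T[2]-lo-3),k.sum(), np.histogram(L[k][:,1],[-32,-25,-20,-15,-10,0,10,15,20,25,32])[0])
E
python3 tips.py
```

```text
t 15.53 tcp [0.4037 0.2926 0.0386] x [ 0.991 -0.134 -0.   ] y [-0.134 -0.991  0.   ] z [-0. -0. -1.] F [-0.4  1.1  0.5] w 0.352
world z 136 63 [ 0  0 28  0  0  0  0 35  0  0]
world z 130 5 [0 0 3 0 0 0 0 2 0 0]
world z 124 0 [0 0 0 0 0 0 0 0 0 0]
world z 118 90 [ 5 35  3  0  0  0  0 27 20  0]
world z 112 314 [32 84 44  0  0  0  2 94 58  0]
world z 106 318 [39 73 50  0  0  0  3 91 62  0]
world z 100 290 [27 67 51  0  0  0  1 93 51  0]
world z 94 218 [14 56 37  0  0  0  2 75 34  0]
world z 88 215 [ 7 57 45  0  1  0  1 79 25  0]
world z 82 767 [  0  46  31   0 312 302   0  60  16   0]
world z 76 129 [ 0 25 33  0  6  7  1 52  5  0]
world z 70 97 [ 0 22 24  0  4  0  1 46  0  0]
world z 64 16 [0 3 3 0 3 0 0 7 0 0]
world z 58 1 [0 0 0 0 1 0 0 0 0 0]
world z 52 2 [0 0 0 2 0 0 0 0 0 0]
world z 46 0 [0 0 0 0 0 0 0 0 0 0]
world z 40 0 [0 0 0 0 0 0 0 0 0 0]
world z 34 0 [0 0 0 0 0 0 0 0 0 0]
```

Emit:
jog_arm(targets="0 0 3 0 -0.3;0 0 5 0 -0.3;0 0 5 0 -0.5;0 0 5 0 -1;0 0 5 0 -1;0 0 5 0 -1;0 0 5 0 -1;0 0 5 0 -1;0 0 5 0 -1;0 0 5 0 -1")

```text
time: 16.42
eef_pos: [0.4037, 0.2927, 0.034]
orientation: [3.134, -0.211, -0.0]
wrist_force: [-0.4, -1.8, -1.2]
width: 0.189
```

Emit:
jog_arm(targets="0 0 -3 0 -1;0 0 -8 0 -1;0 0 -14 0 -1;0 0 -25 0 -1;0 0 -40 0 -1;-6 -40 -60 0 -1;-12 -80 -70 0 -1;-18 -120 -70 0 -1;-24 -160 -70 0 -1;-30 -200 -70 0 -1;-36 -235 -70 0 -1;-38 -250 -70 0 -1")

```text
time: 17.42
eef_pos: [0.3986, 0.5496, 0.1044]
orientation: [-3.133, 0.207, -0.001]
wrist_force: [-0.0, -0.7, -4.5]
width: 0.19
```

```bash
python3 - <<'E'
from seg import *
s,R=st(); p,d,c=shot('scene','c10.png'); W=world(d,c)
f,cx,cy,Rc,t=c
for P in [(.3,.45,0),(.5,.45,0),(.3,.66,0),(.5,.66,0),(.4,.545,0)]:
    q=Rc@np.array(P)+t; u,v=int(f*q[0]/q[2]+cx),int(f*q[1]/q[2]+cy); print(P,u,v,W[v,u].round(3))
d_,=[0]; pw,dw,cw=shot('wrist','w10.png'); Ww=world(dw,cw)
r=[x for x in rects(pw,dw,cw,.09,.15,2000)]; print(r)
go(400,545,-5)
E
```

```text
t 17.42 tcp [0.3986 0.5496 0.1044] x [ 0.991 -0.132  0.   ] y [-0.132 -0.991 -0.002] z [ 0.001  0.002 -1.   ] F [-0.  -0.7 -4.5] w 0.19
(0.3, 0.45, 0) 382 144 [0.346 0.385 0.045]
(0.5, 0.45, 0) 426 163 [ 0.497  0.453 -0.   ]
(0.3, 0.66, 0) 416 127 [0.44  0.448 0.123]
(0.5, 0.66, 0) 458 144 [0.497 0.659 0.   ]
(0.4, 0.545, 0) 419 145 [ 0.394  0.552 -0.003]
[(430.7, 547.8, 203.1, 97.0, 82.5, [316, 164], 122.6)]
t 17.52 tcp [0.3987 0.548  0.1039] x [ 0.991 -0.131  0.   ] y [-0.131 -0.991 -0.001] z [ 0.     0.001 -1.   ] F [-0.2 -0.4 -4. ] w 0.188
shift [  1.7   2.9 108.9] turn 0 jaw -97.5
```

View pics/c10.png

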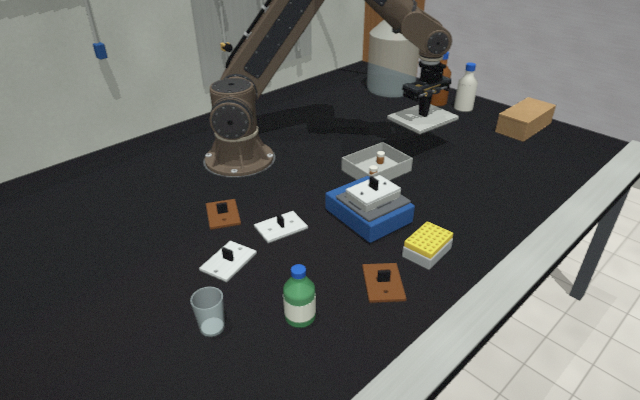

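The lid is held and the box is open, with vials at (381,157) and (374,172). The bench under the lid is clear. Laying it down.

Emit:
jog_arm(targets="0 0 30 0 -1;0 0 60 0 -1;0 0 85 0 -1;0 0 97 0 -1;0 0 103 0 -1;0 0 106 0 -1;0 0 108 0 -1;0 0 109 0 -1;0 0 110 0 -1;0 0 110 0 -1;0 0 110 0 -0.5;0 0 110 0 -0.5")

```text
time: 18.52
eef_pos: [0.3999, 0.546, -0.0052]
orientation: [-3.133, 0.21, -0.001]
wrist_force: [0.7, 0.2, -0.1]
width: 0.238
```

Emit:
jog_arm(targets="0 0 0 0 -0.3;0 0 0 0 -0.3;0 0 -20 0 -0.3;0 0 -50 0 -0.3;0 0 -90 0 -0.3;-15 40 -130 0 -0.3;-30 80 -170 0 -0.3;-30 120 -200 0 -0.1;-30 160 -220 0 -0.1;-30 200 -220 0 -0.1;-30 235 -220 0 -0.1;-30 235 -220 0 -0.1")

```text
time: 19.52
eef_pos: [0.3375, 0.3145, 0.2151]
orientation: [-3.134, 0.21, -0.002]
wrist_force: [0.8, -0.1, 0.5]
width: 0.448
```

```bash
cat > vials.py <<'E'
from seg import *
import sys
s,R=st(); p,d,c=shot('wrist',sys.argv[1]); W=world(d,c)
zt=float(sys.argv[2]); m=(W[...,2]>zt-.004)&(W[...,2]<zt+.004)&(p.min(2)>120)
m=cv2.morphologyEx(m.astype(np.uint8),cv2.MORPH_OPEN,np.ones((5,5)))
n,l,st_,ce=cv2.connectedComponentsWithStats(m)
for i in range(1,n):
    if st_[i,4]<100: continue
    P=W[l==i]*1000; (cc,r)=cv2.minEnclosingCircle(P[:,:2].astype(np.float32)); print('cap',np.round(cc,1),'r',round(r,1),'mean',P.mean(0).round(1),ce[i].round(),st_[i,4])
for r in rects(p,d,c,.004,.018,8000): print('lid?',r)
for r in rects(p,d,c,.046,.054,300): print('rim',r)
E
python3 vials.py w11.png .043
```

```text
t 19.52 tcp [0.3375 0.3145 0.2151] x [ 0.991 -0.134  0.001] y [-0.134 -0.991 -0.001] z [ 0.001  0.001 -1.   ] F [ 0.8 -0.1  0.5] w 0.448
cap [429.9 246. ] r 14.0 mean [429.6 246.   42.5] [372.  78.] 604
cap [381.9 340.2] r 13.7 mean [382.2 340.1  42.4] [287. 139.] 526
lid? (400.6, 547.1, 203.6, 161.3, 82.4, [107, 140], 12.4)
rim (464.1, 122.7, 24.8, 14.1, 81.0, [499, 22], 51.5)
rim (452.0, 33.4, 25.2, 14.3, 82.4, [593, 22], 51.4)
rim (404.8, 293.0, 190.7, 150.3, 82.5, [333, 98], 49.3)
```

View pics/w11.png

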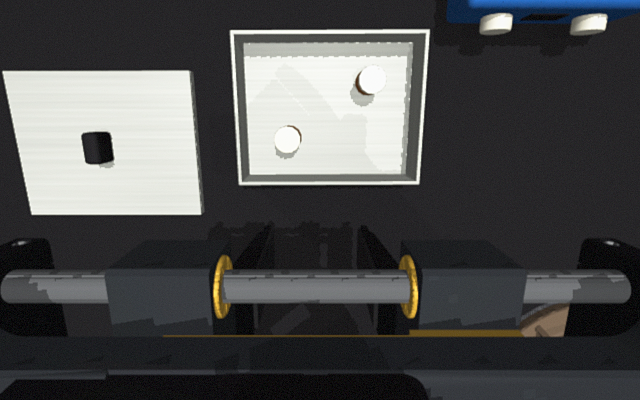

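Two vials are in the box, with caps at (372,78) and (287,139). The lid lies flat at the left, and the fingers are 42 mm open. Fetching the vial at (430,246).

Emit:
jog_arm(targets="33 18 20 0 -0.1;66 36 50 0 -0.1;100 55 80 0 -0.1;100.5 55.5 110 0 -0.1;100.5 55.5 140 0 -0.1;100.5 55.5 165 0 -0.1;100.5 55.5 185 0 -0.1;100.5 55.5 200 0 -0.1;100.5 55.5 212 0 -0.1;100.5 55.5 219 0 -0.1;100.5 55.5 223 0 -0.1;100.5 55.5 223 0 -0.1")

```text
time: 20.57
eef_pos: [0.4305, 0.2482, -0.0094]
orientation: [3.134, -0.21, -0.001]
wrist_force: [0.3, -0.8, 0.3]
width: 0.45
```

Emit:
jog_arm(targets="0 0 0 0 -1;0 0 0 0 -1;0 0 0 0 -1;0 0 0 0 -1;0 0 0 0 -1;0 0 0 0 -1;0 0 -5 0 -1;0 0 -15 0 -1;0 0 -40 0 -1;0 0 -80 0 -1;0 0 -120 0 -1;0 0 -160 0 -1")

```text
time: 21.57
eef_pos: [0.43, 0.248, 0.1536]
orientation: [3.134, -0.211, -0.0]
wrist_force: [0.7, 0.4, -0.1]
width: 0.287
```

```bash
python3 - <<'E'
from h import *
# slots in plate frame (x,y) about (583.3,60.0) axis 82.4
th=np.radians(82.4-90); ex=np.array([np.cos(th),np.sin(th)]); ey=np.array([-np.sin(th),np.cos(th)])
for a in (-28,28):
    for b in (-30,30): print(a,b,(np.array([583.3,60.0])+a*ex+b*ey).round(1))
x,y=np.array([583.3,60.0])-28*ex-30*ey
go(x,y,160,82.4)
E
```

```text
-28 -30 [551.6  34. ]
-28 30 [559.5  93.4]
28 -30 [607.1  26.6]
28 30 [615.  86.]
t 21.57 tcp [0.43   0.248  0.1536] x [ 0.991 -0.134 -0.   ] y [-0.134 -0.991  0.   ] z [-0. -0. -1.] F [ 0.7  0.4 -0.1] w 0.287
shift [149.1 195.8  -6.4] turn -0.09 jaw -97.7
```

Emit:
jog_arm(targets="21 28 -12 0 -1;42 56 -12 0 -1;65 85 -12 0 -1;87 114 -12 0 -1;110 144 -12 0 -1;130 172 -12 0 -1;143 188 -12 0 -1;149 196 -12 0 -1;149 196 0 0 -1;149 196 15 0 -1;149 196 28 0 -1;149 196 36 0 -1")

```text
time: 22.57
eef_pos: [0.5511, 0.0347, 0.1144]
orientation: [-3.135, 0.21, 0.002]
wrist_force: [-1.1, -0.1, -0.2]
width: 0.291
```

```bash
python3 - <<'E'
from h import *
go(551.6,34,100,82.4)
E
```

```text
t 22.57 tcp [0.5511 0.0347 0.1144] x [ 0.991 -0.133 -0.001] y [-0.133 -0.991  0.   ] z [-0.001  0.    -1.   ] F [-1.1 -0.1 -0.2] w 0.291
shift [ 0.6  0.6 14.4] turn -0.07 jaw -97.7
```

Emit:
jog_arm(targets="0 0 4 0 -1;0 0 8 0 -1;0 0 10 0 -1;0 0 11 0 -1;0 0 12 0 -1;0 0 13 0 -1;0 0 14 0 -1;0 0 14 0 -1;0 0 14 0 -1")

```text
time: 23.32
eef_pos: [0.5521, 0.0341, 0.1011]
orientation: [3.134, -0.211, 0.0]
wrist_force: [-0.2, -0.2, -0.8]
width: 0.288
```

Emit:
jog_arm(targets="0 0 1 0 -1;0 0 1 0 -1;0 0 1 0 -0.25;0 0 1 0 -0.25;0 0 1 0 -0.25;0 0 -20 0 -0.25;0 0 -50 0 -0.25;0 0 -80 0 -0.25;0 0 -100 0 -0.25;0 0 -100 0 -0.1;0 0 -100 0 -0.1")

```text
time: 24.23
eef_pos: [0.5523, 0.0342, 0.2017]
orientation: [-3.134, 0.211, -0.003]
wrist_force: [0.7, -0.1, -1.2]
width: 0.434
```

```bash
python3 - <<'E'
from h import *
go(382,340.2,-8,82.4)
E
```

```text
t 24.23 tcp [0.5523 0.0342 0.2017] x [ 0.991 -0.134  0.002] y [-0.134 -0.991 -0.   ] z [ 0.002 -0.    -1.   ] F [ 0.7 -0.1 -1.2] w 0.434
shift [-210.1 -280.5  209.3] turn -0.08 jaw -97.7
```

Emit:
jog_arm(targets="-22 -30 0 0 -0.1;-45 -60 0 0 -0.1;-70 -93 0 0 -0.1;-93 -125 20 0 -0.1;-117 -156 40 0 -0.1;-140 -187 60 0 -0.1;-163 -218 80 0 -0.1;-187 -250 90 0 -0.1;-205 -273 90 0 -0.1;-210 -280 90 0 -0.1;-210 -280 90 0 -0.1;-210 -280 90 0 -0.1")

```text
time: 25.23
eef_pos: [0.3811, 0.3393, 0.1102]
orientation: [3.134, -0.208, -0.001]
wrist_force: [1.1, -0.3, 0.1]
width: 0.45
```

```bash
python3 - <<'E'
from h import *
go(382,340.2,-8,82.4)
E
python3 vials.py w12.png .043
```

```text
t 25.23 tcp [0.3811 0.3393 0.1102] x [ 0.991 -0.132 -0.001] y [-0.132 -0.991  0.001] z [-0.001 -0.001 -1.   ] F [ 1.1 -0.3  0.1] w 0.45
shift [  0.9  -1.1 118.2] turn -0.01 jaw -97.6
t 25.23 tcp [0.3811 0.3393 0.1102] x [ 0.991 -0.132 -0.001] y [-0.132 -0.991  0.001] z [-0.001 -0.001 -1.   ] F [ 1.1 -0.3  0.1] w 0.45
cap [381.6 340.4] r 14.0 mean [382.3 340.   42.3] [316. 200.] 919
lid? (407.0, 532.9, 177.1, 143.0, 82.4, [98, 178], 12.4)
rim (464.3, 122.7, 24.9, 14.4, 82.9, [612, 47], 51.6)
rim (411.4, 292.1, 191.1, 136.9, 82.3, [384, 110], 49.5)
```

Emit:
jog_arm(targets="0 0 30 0 -0.1;0 -0.5 60 0 -0.1;0 -0.5 85 0 -0.1;0 -0.5 100 0 -0.1;0 -0.5 110 0 -0.1;0 -0.5 115 0 -0.1;0 -0.5 117 0 -0.1;0 -0.5 117 0 -0.1;0 -0.5 117 0 -1;0 -0.5 117 0 -1;0 -0.5 117 0 -1;0 -0.5 117 0 -1")

```text
time: 26.28
eef_pos: [0.3817, 0.3403, -0.0053]
orientation: [-3.134, 0.21, -0.002]
wrist_force: [-0.5, -1.5, 6.1]
width: 0.288
```

Emit:
jog_arm(targets="0 0 0 0 -1;0 0 0 0 -1;0 0 0 0 -1;0 0 -5 0 -1;0 0 -15 0 -1;0 0 -40 0 -1;0 0 -80 0 -1;0 0 -120 0 -1;0 0 -160 0 -1;0 0 -175 0 -1;0 0 -175 0 -1;0 0 -175 0 -1")

```text
time: 27.28
eef_pos: [0.3814, 0.3402, 0.1701]
orientation: [-3.133, 0.21, -0.003]
wrist_force: [-0.0, -0.5, -1.6]
width: 0.285
```

```bash
python3 - <<'E'
from h import *
go(615,86,110,82.4)
E
```

```text
t 27.28 tcp [0.3814 0.3402 0.1701] x [ 0.991 -0.134  0.002] y [-0.134 -0.991 -0.001] z [ 0.002  0.001 -1.   ] F [-0.  -0.5 -1.6] w 0.285
shift [265.4 220.8  60.2] turn -0.08 jaw -97.7
```

Emit:
jog_arm(targets="29 24 0 0 -1;59 49 0 0 -1;90 74 0 0 -1;120 100 0 0 -1;150 125 0 0 -1;180 150 0 0 -1;210 175 0 0 -1;238 198 0 0 -1;258 215 0 0 -1;265.5 221 10 0 -1;265.5 221 30 0 -1;265.5 221 50 0 -1")

```text
time: 28.28
eef_pos: [0.6143, 0.0852, 0.1167]
orientation: [3.134, -0.212, -0.003]
wrist_force: [-0.2, -0.2, -0.4]
width: 0.29
```

```bash
python3 - <<'E'
from h import *
go(615,86,103.5,82.4)
E
```

```text
t 28.28 tcp [0.6143 0.0852 0.1167] x [ 0.991 -0.135 -0.002] y [-0.135 -0.991  0.   ] z [-0.002  0.    -1.   ] F [-0.2 -0.2 -0.4] w 0.29
shift [ 0.6 -0.9 13.2] turn -0.15 jaw -97.8
```

Emit:
jog_arm(targets="0 0 4 0 -1;0 0 8 0 -1;0 0 10 0 -1;0 0 11 0 -1;0 0 12 0 -1;0 0 13 0 -1;0 0 13 0 -1;0 0 13 0 -1")

```text
time: 28.95
eef_pos: [0.6151, 0.0857, 0.1064]
orientation: [3.134, -0.211, 0.001]
wrist_force: [0.4, -0.3, -0.0]
width: 0.288
```

Emit:
jog_arm(targets="0 0 1 0 -1;0 0 2 0 -1;0 0 2.7 0 -1;0 0 2.7 0 -1;0 0 2.7 0 -1")

```text
time: 29.37
eef_pos: [0.6151, 0.0856, 0.1037]
orientation: [3.134, -0.21, 0.001]
wrist_force: [-1.6, 0.3, 4.7]
width: 0.289
```

Contact felt. Releasing, then checking the plate and both vials.

Emit:
jog_arm(targets="0 0 0 0 -0.25;0 0 0 0 -0.25;0 0 0 0 -0.25;0 0 -20 0 -0.25;0 0 -50 0 -0.25;0 0 -80 0 -0.25;-30 0 -110 0 -0.25;-60 0 -130 0 -0.2;-90 0 -140 0 -0.2;-100 0 -140 0 -0.2;-100 0 -140 0 -0.2")

```text
time: 30.28
eef_pos: [0.5144, 0.0994, 0.2442]
orientation: [-3.135, 0.209, -0.002]
wrist_force: [0.5, 0.1, -0.4]
width: 0.402
```

```bash
python3 vials.py w13.png .152; python3 - <<'E'
from seg import *
p,d,c=shot('wrist'); print([r for r in rects(p,d,c,.108,.116,1500)])
p,d,c=shot('side'); print('side lid',[r for r in rects(p,d,c,.004,.018,5000)])
p,d,c=shot('scene'); print('scene lid/plates',[r for r in rects(p,d,c,.004,.018,5000)])
go(400,547,100,82.4)
E
```

```text
t 30.28 tcp [0.5144 0.0994 0.2442] x [ 0.991 -0.133  0.001] y [-0.133 -0.991 -0.   ] z [ 0.001 -0.    -1.   ] F [ 0.5  0.1 -0.4] w 0.402
cap [615.  87.] r 13.9 mean [615.   86.9 151.5] [316.  68.] 1013
cap [551.1  37. ] r 13.9 mean [551.4  37.2 151.4] [387. 141.] 861
lid? (422.4, -157.6, 131.8, 90.6, 77.3, [523, 210], 7.3)
rim (453.2, 286.7, 190.8, 56.0, 83.6, [160, 230], 49.1)
rim (365.5, 381.5, 48.7, 25.5, -5.1, [106, 324], 48.9)
[(583.3, 60.9, 130.6, 89.2, 82.4, [348, 105], 111.5)]
side lid [(998.6, -24.4, 1551.1, 106.7, 90.0, [147, 250], 11.2), (436.6, -351.0, 142.9, 89.1, -73.2, [364, 170], 7.6), (421.0, -154.9, 135.9, 93.0, 79.1, [352, 210], 7.7), (392.4, 503.3, 166.2, 120.6, -5.2, [290, 385], 12.3)]
scene lid/plates [(395.9, 543.0, 210.0, 181.2, 84.4, [420, 144], 12.7), (354.0, 340.1, 173.7, 86.8, 48.3, [377, 157], 11.4), (1000.6, 185.5, 1228.8, 103.0, 89.9, [490, 298], 11.6), (421.4, -160.2, 133.6, 103.2, 76.4, [281, 226], 8.0), (438.2, -359.5, 134.4, 96.8, -74.2, [228, 261], 7.9), (815.8, 34.7, 143.6, 68.6, 59.2, [425, 258], 11.3)]
t 30.48 tcp [0.5168 0.0988 0.2424] x [ 0.991 -0.134 -0.001] y [-0.134 -0.991  0.   ] z [-0.001 -0.    -1.   ] F [-1.3  0.8 -0.2] w 0.399
shift [-175.7 -428.5  142.5] turn -0.1 jaw -97.7
```

View pics/w13.png

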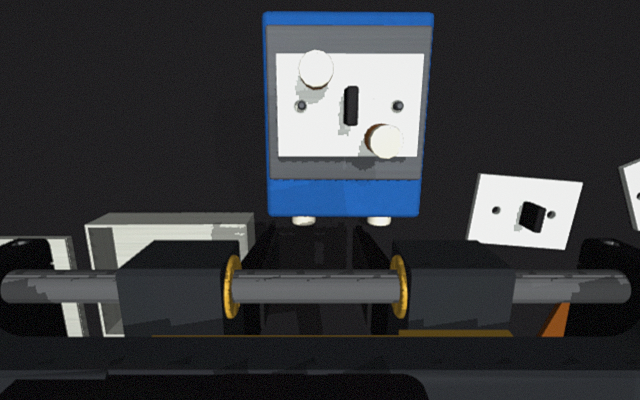

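Both vials stand upright on the plate, caps at (316,68) and (384,140), both at z 0.1515, and the plate is flush. Back to the lid.

Emit:
jog_arm(targets="-18 -34 0 0 -0.2;-36 -67 0 0 -0.2;-55 -100 0 0 -0.2;-73 -134 0 0 -0.2;-91 -168 0 0 -0.2;-109 -201 0 0 -0.2;-127 -234 0 0 -0.2;-145 -268 0 0 -0.2;-164 -302 0 0 -0.2;-182 -335 10 0 -0.2;-200 -368 20 0 -0.2;-215 -396 30 0 -0.2")

```text
time: 31.48
eef_pos: [0.3552, 0.5227, 0.2115]
orientation: [3.134, -0.21, -0.001]
wrist_force: [0.3, -0.2, 0.6]
width: 0.397
```

Emit:
jog_arm(targets="-8 -15 10 0 -0.3;-16 -30 20 0 -0.3;-16 -30 20 0 -0.3;-16 -30 20 0 -0.3;-16 -30 20 0 -0.3")

```text
time: 31.9
eef_pos: [0.3448, 0.5514, 0.1932]
orientation: [3.134, -0.212, 0.0]
wrist_force: [-0.7, -0.3, 0.4]
width: 0.351
```

```bash
sed -i 's/.045,.060,8000/.004,.018,8000/; s/>.060)&(W\[...,2\]<.1)/>.034)\&(W[...,2]<.05)/' lid.py; python3 lid.py w14.png; python3 - <<'E'
from seg import *
p,d,c=shot('wrist'); print('rim',[r for r in rects(p,d,c,.046,.054,300)])
E
```

```text
t 31.9 tcp [0.3448 0.5514 0.1932] x [ 0.991 -0.135  0.   ] y [-0.135 -0.991  0.   ] z [ 0. -0. -1.] F [-0.7 -0.3  0.4] w 0.351
lid (400.0, 547.1, 202.6, 161.5, 82.2, [314, 118], 12.5)
knob [0.4198 0.3869 0.0407] ((416.2406921386719, 387.49383544921875), (2.174135208129883, 148.27040100097656), 82.45281219482422) [478.  79.] 961
knob [0.4792 0.3078 0.0377] ((478.70574951171875, 303.9017028808594), (134.4228515625, 1.104487657546997), 82.58210754394531) [562.   1.] 332
knob [0.3997 0.5476 0.042 ] ((399.4266052246094, 547.7747802734375), (15.84789752960205, 31.751008987426758), 82.26355743408203) [313. 125.] 560
rim [(369.5, 347.5, 217.4, 108.9, 40.7, [517, 117], 49.4)]
```

Emit:
jog_arm(targets="18 -1 30 0 -0.3;37 -2 60 0 -0.3;55 -3.4 95 0 -0.3;55 -3.4 130 0 -0.3;55 -3.4 155 0 -0.3;55 -3.4 175 0 -0.3;55 -3.4 188 0 -0.3;55 -3.4 195 0 -0.3;55 -3.4 198 0 -0.3;55 -3.4 198 0 -0.3;55 -3.4 198 0 -1;55 -3.4 198 0 -1")

```text
time: 33.0
eef_pos: [0.3993, 0.5486, -0.0034]
orientation: [-3.133, 0.21, -0.002]
wrist_force: [0.7, -0.1, -0.0]
width: 0.264
```

Emit:
jog_arm(targets="0 0 0 0 -1;0 0 0 0 -1;0 0 0 0 -1;0 0 0 0 -1;0 0 0 0 -1;0 0 0 0 -1;0 0 -5 0 -1;0 0 -20 0 -1;0 0 -50 0 -1;0 0 -80 0 -1;0 0 -110 0 -1;0 0 -110 0 -1")

```text
time: 34.0
eef_pos: [0.4005, 0.5502, 0.1116]
orientation: [-3.128, 0.21, -0.008]
wrist_force: [1.2, 0.8, -3.2]
width: 0.191
```

```bash
python3 - <<'E'
from seg import *
go(405,293,85,82.5)
p,d,c=shot('wrist'); print('held',[r for r in rects(p,d,c,.10,.14,2000)],'rim',[r for r in rects(p,d,c,.046,.054,300)])
E
```

```text
t 34.0 tcp [0.4005 0.5502 0.1116] x [ 0.991 -0.134  0.005] y [-0.133 -0.991 -0.007] z [ 0.006  0.007 -1.   ] F [ 1.2  0.8 -3.2] w 0.191
shift [ 38.7 254.4  24.9] turn -0.17 jaw -97.7
held [(432.1, 547.3, 202.8, 99.0, 82.3, [315, 162], 127.9)] rim [(412.8, 357.9, 149.9, 63.3, -8.0, [554, 136], 49.4)]
```

Emit:
jog_arm(targets="6 40 0 0 -1;12 80 0 0 -1;18 120 0 0 -1;24 160 0 0 -1;30 195 0 0 -1;34 225 0 0 -1;37 245 0 0 -1;38.5 254 0 0 -1;38.5 254 10 0 -1;38.5 254 20 0 -1;38.5 254 20 0 -1;38.5 254 20 0 -1")

```text
time: 35.05
eef_pos: [0.4026, 0.2916, 0.0843]
orientation: [3.134, -0.209, -0.003]
wrist_force: [0.1, -0.2, -3.1]
width: 0.188
```

```bash
python3 - <<'E'
from seg import *
go(404.5,293,34,82.5)
p,d,c=shot('wrist'); print('held',[r for r in rects(p,d,c,.09,.12,2000)],'rim',[r for r in rects(p,d,c,.046,.054,300)])
E
```

```text
t 35.05 tcp [0.4026 0.2916 0.0843] x [ 0.991 -0.133 -0.002] y [-0.133 -0.991  0.001] z [-0.002 -0.001 -1.   ] F [ 0.1 -0.2 -3.1] w 0.188
shift [ 1.8 -1.7 50.3] turn -0.15 jaw -97.6
held [(434.4, 288.9, 202.7, 98.9, 82.4, [315, 162], 100.4)] rim [(463.9, 122.6, 24.8, 13.8, 81.1, [567, 86], 51.7)]
```

Emit:
jog_arm(targets="1.8 -0.7 10 0 -1;1.8 -0.7 20 0 -1;1.8 -0.7 28 0 -1;1.8 -0.7 32 0 -1;1.8 -0.7 35 0 -1;1.8 -0.7 37 0 -1;1.8 -0.7 39 0 -1;1.8 -0.7 40.5 0 -1;1.8 -0.7 42 0 -1;1.8 -0.7 43 0 -1;1.8 -0.7 43 0 -1;1.8 -0.7 43 0 -1")

```text
time: 36.1
eef_pos: [0.405, 0.2917, 0.0424]
orientation: [3.135, -0.21, 0.0]
wrist_force: [0.8, -0.4, -3.5]
width: 0.19
```

Emit:
jog_arm(targets="0 0 1 0 -1;0 0 2 0 -1;0 0 3 0 -1;0 0 4 0 -1;0 0 5 0 -1;0 0 5 0 -1;0 0 5 0 -1")

```text
time: 36.68
eef_pos: [0.4049, 0.2916, 0.0372]
orientation: [3.134, -0.211, -0.0]
wrist_force: [-0.3, -0.9, -2.8]
width: 0.189
```

Emit:
jog_arm(targets="0 0 1 0 -1;0 0 2 0 -1;0 0 2 0 -1;0 0 2 0 -1")

```text
time: 37.02
eef_pos: [0.4051, 0.2917, 0.0363]
orientation: [-3.134, 0.21, -0.001]
wrist_force: [-4.0, -1.8, 13.2]
width: 0.188
```

Contact: the lid is seated. Releasing and checking everything.

Emit:
jog_arm(targets="0 0 0 0 -0.3;0 0 0 0 -0.3;0 0 0 0 -0.3;0 0 0 0 -0.3;0 0 -20 0 -0.3;0 0 -50 0 -0.3;0 0 -80 0 -0.3;-20 0 -120 0 -0.3;-40 0 -160 0 -0.3;-60 0 -180 0 -0.3;-60 0 -180 0 -0.3;-60 0 -180 0 -0.3")

```text
time: 38.02
eef_pos: [0.3453, 0.3001, 0.2165]
orientation: [-3.133, 0.208, -0.004]
wrist_force: [-0.0, 0.3, -0.5]
width: 0.348
```

```bash
python3 - <<'E'
from seg import *
st()
p,d,c=shot('wrist'); print('lid',[r for r in rects(p,d,c,.045,.060,8000)]); W=world(d,c)
l=(W[...,2]>.048)&(W[...,2]<.058)&(abs(W[...,0]-.4045)<.06)&(abs(W[...,1]-.293)<.08)
P=W[l]; A=np.c_[P[:,:2],np.ones(len(P))]; print('tilt mrad',(np.linalg.lstsq(A,P[:,2],rcond=None)[0][:2]*1000).round(1))
for n in ('scene','side'):
    p,d,c=shot(n,n+'_end.png')
    for nm,a,b in [('low',.004,.013),('plate',.107,.117),('lid',.045,.06)]: print(n,nm,[r for r in rects(p,d,c,a,b,2500) if r[0]<700])
E
```

```text
t 38.02 tcp [0.3453 0.3001 0.2165] x [ 0.991 -0.132  0.002] y [-0.132 -0.991 -0.002] z [ 0.003  0.002 -1.   ] F [-0.   0.3 -0.5] w 0.348
lid [(406.1, 293.0, 202.6, 162.3, 82.4, [316, 113], 52.5)]
tilt mrad [ 1.6 -0.6]
scene low [(421.3, -160.6, 132.9, 99.8, 77.4, [281, 226], 8.0), (439.5, -359.4, 133.8, 95.7, -74.1, [228, 261], 7.9)]
scene plate [(584.1, 57.8, 134.3, 96.0, 82.4, [372, 191], 111.6)]
scene lid [(407.2, 289.7, 209.5, 169.0, 81.9, [377, 159], 52.7)]
side low [(444.1, -365.5, 106.3, 89.1, -75.2, [362, 163], 7.8)]
side plate [(581.7, 64.4, 134.6, 93.0, 83.0, [285, 229], 111.2)]
side lid [(405.0, 295.2, 205.3, 163.3, 82.4, [312, 321], 52.1)]
```

View pics/scene_end.png

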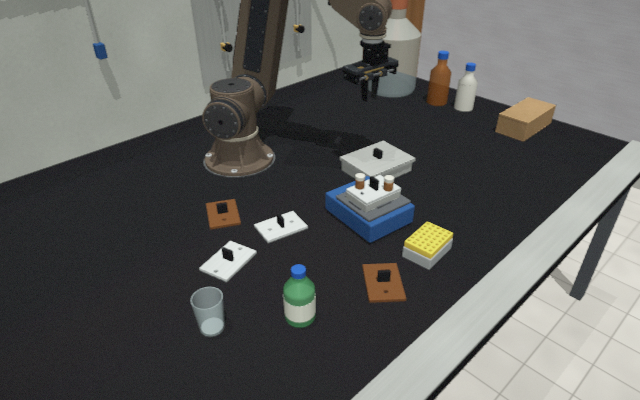

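The lid is on square and level, both vials stand on the plate at (360,181) and (388,183), and the other plates and bystanders are in place. Handing in.

```bash
python3 -c "
from h import *
print(robot.finish_job())"
```

```text
the job is handed in; nothing more can be done
None
```

I did every step in the order asked and handed the job in at about 38 s.

**Plate:** The block's pins measured about 88 mm apart, and the plates' holes about 72, 88 and 104 mm. I tried the 88 mm plate and it went fully home: its top is at z≈111.5 mm with both pins through the holes. The other two plates were never lifted and still lie flat on the bench.

**Lid and vials:** I lifted the lid by its knob, laid it flat on the bench and found two vials in the box. Both now stand upright on the plate, cap tops at z≈151.5 mm. The lid is back on the empty box: top at z≈52.5 mm, aligned with the box and tilted less than 2 mrad.

**What went wrong or disagreed:**
- **Lid grasps:** The first two missed. The fingers seen by the camera end about 26 mm above the reported TCP; I corrected for that from then on. The lid did not move.
- **Camera agreement:** The scene and side cameras disagreed by up to about 12 mm in y, so I took positions for the moves from the wrist camera.
- **Final check:** The lid centre measured about 1 mm off the box centre, within its 3 mm play. I saw no knocked object, and the bottle, tip box and beaker looked untouched in the last picture.

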